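Size the chocolate cartons and build the column

TASK

Of the two loose chocolate cartons on the right, one is a little too wide. Slide them along the counter into the flared mouth of the sizing gauge to find the one that goes right through and out at the other end; having passed it through, stack it squarely on the carton on the marble board, and stand the one that does not fit upright on the floor of the wooden returns tray. Leave the column's first carton in place and everything else on the counter undisturbed.

Things in the scene. Friction and masses are not known exactly. Their poses are not given: they have to be found in the camera images.
- carton_a: Loose closed brown carton with a tan band, at the start standing on the counter to the robot's right. 110 mm long (its x), 70 mm high, 0.2 to 0.42 kg. Of carton_a and carton_b one is 50 mm wide (y) and goes through the gauge, the other is 62 mm wide and does not; which is which is not told. Origin: centre of the underside; z up. Same when turned half round.
- carton_b: Loose closed brown carton with a tan band, at the start standing on the counter to the robot's right. 110 mm long (its x), 70 mm high, 0.2 to 0.42 kg. Of carton_a and carton_b one is 50 mm wide (y) and goes through the gauge, the other is 62 mm wide and does not; which is which is not told. Origin: centre of the underside; z up. Same when turned half round.
- gauge: Sizing gauge: two fixed upright aluminium fences, 30 mm high, 12 mm thick, a lane 56 mm wide between them, open above. Origin: on the counter, mid-lane; x along the lane, z up. Straight from x = -30 to +50 mm; the mouth at the -x end flares to 76 mm at x = -55. Slide cartons in there, towards +x, on the counter (the lane's floor is level with it). A too wide carton stops in the flare.
- column: The carton that begins the column: closed, brown with a tan band like the others, 110 mm (x) by 50 mm (y) by 70 mm high, loose, 0.2 to 0.42 kg, standing on the marble board. Origin: centre of the underside; z up.
- board: Fixed square marble board under the column, 160 by 160 by 15 mm. Origin: centre of the underside, on the counter.
- tray: The returns tray: fixed open square wooden tray, 160 by 160 mm outside, 30 mm high, walls and floor 5 mm thick. Origin: centre of the underside, on the counter; z up.
- jar_a: Bystander: glass jar with white lid, 68 mm across, 85 mm high, loose. Origin: centre of the underside.
- jar_b: Bystander: glass jar with white lid, 68 mm across, 85 mm high, loose, near the robot on its left. Origin: centre of the underside.
- tin_a: Bystander: flat round dark steel tin, 62 mm across, 35 mm high, loose. Origin: centre of the underside.
- tin_b: Bystander: cocoa tin, 68 mm across, 90 mm high, loose. Origin: centre of the underside.
- bottle: Bystander: amber liqueur bottle, 52 mm across, 190 mm high, loose. Origin: centre of the underside.
- spatula: Bystander: spatula lying on the counter near the robot, 200 mm long along its x axis, loose.
Mind the look-alikes: they are no part of the job. What is shaped like the carton_b but orange or red is not meant.

How it is judged:
On the way, in this order (a step that is already met when the one before it is completed fails the run):
1. the fitting carton is before or entering the flared mouth, in line with the lane and down on the counter (within 20 mm) (y of carton_b in the frame of gauge between -0.02 and 0.02 m and z of carton_b in the frame of gauge between -0.01 and 0.02 m and angle between the x axis of carton_b and the x axis of gauge, either way round below 0.35 rad and x of carton_b in the frame of gauge between -0.15 and -0.045 m), for 0.05 s.
2. it is in the middle of the gauge, still down in the lane (y of carton_b in the frame of gauge between -0.02 and 0.02 m and z of carton_b in the frame of gauge between -0.01 and 0.02 m and angle between the x axis of carton_b and the x axis of gauge, either way round below 0.35 rad and x of carton_b in the frame of gauge between -0.03 and 0.03 m), for 0.05 s.
3. it has come out at the other end: its middle at least 95 mm past the gauge's origin, still in line with the lane and down on the counter (y of carton_b in the frame of gauge between -0.02 and 0.02 m and z of carton_b in the frame of gauge between -0.01 and 0.02 m and angle between the x axis of carton_b and the x axis of gauge, either way round below 0.35 rad and x of carton_b in the frame of gauge between 0.095 and 0.2 m), for 0.05 s.
At the end, for the whole second after the job is handed in: The carton that fits is at rest upright on the column's first carton, centred within 15 mm and lined up within 0.17 rad (either way round); that first carton is upright within 25 mm of its start; the too wide carton is at rest, upright, on the floor of the returns tray (horizontal distance between carton_b and column below 0.015 m and z of carton_b in the frame of column between 0.062 and 0.078 m and angle between the x axis of carton_b and the x axis of column, either way round below 0.17 rad and angle between each of carton_b, column, carton_a's own z axis and vertical below 0.1 rad and linear speed of each of carton_b, carton_a below 0.02 m/s and distance of column from where it was at the start of the episode below 0.025 m and x of carton_a in the frame of tray between -0.06 and 0.06 m and y of carton_a in the frame of tray between -0.06 and 0.06 m and z of carton_a in the frame of tray between -0.002 and 0.014 m); the robot touches nothing.
It fails at once if a bystander is pushed more than 30 mm from its place or tipped over (distance of any of jar_a, jar_b, tin_a, tin_b, bottle, spatula from where it was at the start of the episode above 0.03 m or angle between any of jar_a, jar_b, tin_a, tin_b, bottle, spatula's own z axis and vertical above 0.5 rad).
It also fails if it takes over 72 s, if anything falls off the work surface, if the arm or the gripper's body presses on something with over 40 N, if the wrist force passes 120 N, or if a joint passes its speed limit or range.

ROBOT

A 7-joint arm with a two-finger parallel gripper is mounted at the origin on the work surface. World frame = base frame: x ahead of the robot, y to its left, z up, the work surface at z = 0. Lengths are in m, angles in rad, forces in N, time in s.
With the tool pointing down it reaches from about 0.35 to 0.9 m from the base axis. Payload 19.9 kg.
Tool frame: the origin (TCP) lies midway between the tips of the shut fingers; the grasp point (between the pads) lies 19 mm behind it; z points along the fingers, y is the line along which they close (so a half turn about z gives the same grasp; the last joint's range is limited). The gripper opens to 85 mm and grips with 20 to 120 N. Pads are 22 mm wide; open, the fingers measure 114 mm over their backs; the gripper's body (76 mm by 85 mm) begins 54 mm behind the grasp point. The pads swing forward as they close: fully open they stand 13 mm farther back than shut.
Start: joints at [-1.282, 0.417, -0.01, 1.614, 0.005, 1.111, -0.053], TCP at [0.203, 0.591, 0.231] pointing down, gripper open.
Joint ranges: [-2.81, 2.81], [-0.39, 2.02], [-1.27, 1.25], [0.06, 2.57], [-1.19, 4.33], [0.19, 2], [-2.82, 2.82]. Speed limits (rad/s): [1.89, 1.89, 2.39, 2.39, 3.01, 3.01, 3.01].

INTERFACE

Orientations are given as a rotation vector (axis times angle).
In Python, from workcell import env gives the robot as it stands. The module is installed in compiled form; this text tells all that it offers.
- The arm moves only by the shell command python3 -m pendant 'ROWS' [FORCE]. ROWS is JSON, a list of rows, each a list of 3 entries, a list of its own where there are three numbers: the shift along the tool's x, y, z in cm, then the turn, a rotation vector about the tool's x, y, z in rad, then the opening, from 0 (shut) to 1 (fully open). In form: [[[x, y, z], [wx, wy, wz], hand], ...]. A call has 1 to 20 rows; each row is the pose to reach, as a shift and turn from the pose commanded when the call began, along the tool's axes at that moment; what a row does not reach only later rows make up. A row lasts 1/8 s, in which the tool goes at most 62.5 mm and 10.7 degrees, less where a joint would pass 70% of its speed; a pose out of reach is approached as far as the arm can. A call with a gripper value outside its range is refused whole. The fingers move at their own pace and stop on an object; FORCE is the grip in N (left out, the last holds). Time passes only in rows, so rows that repeat a pose let the fingers close. It gives the time, the measured TCP pose, the force, the opening and the grip force at its end, in the units of the state.
- env.read_state(): the state, without advancing time (a new reading comes with each control period).
- env.get_image(name): name is "scene" or "top" or "wrist"; returns a dict with "color" (480x640x3 uint8, blue, green, red), "fovy" (degrees; the focal length in pixels is half the picture's height over the tangent of half this angle, whatever the lens; pixels are square), "cx", "cy" (the principal point, pixels), "pose" (4x4, takes a point from camera to world coordinates). Camera axes: x right, y up, looking along -z (the intrinsics and any distortion apply to the point x, -y, -z); pixel columns grow to the right and rows downward; lengths in m; the calibration is good to about 2 mm. A picture is of the moment at which its call begins. There is no depth.
- env.hand_in(): hands the job in; it is judged then, once.
The state is a dict: "t": time; "q": joint angles; "dq": joint speeds; "effort": joint torques, N m; "tcp_pos": TCP position; "eef_rot": TCP orientation; "force": force on the tool from outside, world axes, zero at the start; "torque": the same for the moment, N m; "width": opening from 0.0 (shut) to 1.0 (fully open); "gripper_force": force on a finger pad.
Only numpy, scipy, OpenCV 4.12 (cv2) and the standard library are available. Lean on these libraries where they do the work, as an engineer would, in place of code of your own. Each camera call takes 0.05 s, during which the arm holds its last target. There are 200 camera calls.

## Working session

There is one attempt and no reset: what is moved stays moved. The work goes in short steps, Python scripts to look and compute and a shell command to move; the robot and the scene stay as the last step left them, time stands still between calls to the robot, and variables do not carry over. Pictures are saved under pics/ and viewed, at most 13 in all, crops included, and the job is handed in when it is done.

```bash
mkdir -p pics
cat > h.py <<'E'
import numpy as np,cv2
from workcell import env
def grab(n,f):
    im=env.get_image(n); cv2.imwrite('pics/'+f,im['color'])
    np.savez(''+f+'.npz',**{k:np.array(v) for k,v in im.items()}); return im
def load(f): 
    d=np.load(''+f+'.npz'); return {k:d[k] for k in d}
def ray(im,uv,z):
    h=im['color'].shape[0]; f=h/2/np.tan(np.radians(float(im['fovy']))/2)
    uv=np.atleast_2d(np.array(uv,float)); P=np.array(im['pose'])
    d=np.c_[(uv[:,0]-float(im['cx']))/f,-(uv[:,1]-float(im['cy']))/f,-np.ones(len(uv))]@P[:3,:3].T
    o=P[:3,3]; return o+d*((z-o[2])/d[:,2])[:,None]
E
python3 - <<'E'
from h import *
for n in('top','scene'):
    im=grab(n,n+'0.png'); print(n,im['fovy'],im['cx'],im['cy'],[k for k in im]); print(np.round(im['pose'],3))
s=env.read_state(); print(s['tcp_pos'],s['eef_rot'],s['t'],s['width'])
E
```

```text
top 56.92263026525619 326.40977396074993 238.89227771397034 ['color', 'fovy', 'cx', 'cy', 'pose']
[[ 0.026  0.99  -0.138  0.351]
 [-1.     0.027 -0.    -0.044]
 [ 0.003  0.138  0.99   1.072]
 [ 0.     0.     0.     1.   ]]
scene 52.425513659570214 318.5608921105122 231.23676867904928 ['color', 'fovy', 'cx', 'cy', 'pose']
[[ 0.616 -0.598  0.512  1.215]
 [ 0.787  0.458 -0.413 -0.628]
 [ 0.013  0.658  0.753  1.115]
 [ 0.     0.     0.     1.   ]]
[0.20288609 0.59083619 0.23073833] [-5.17182093e-01 -3.09861041e+00  1.68549379e-03] 0.1 1.0032208556679956
```

View pics/top0.png

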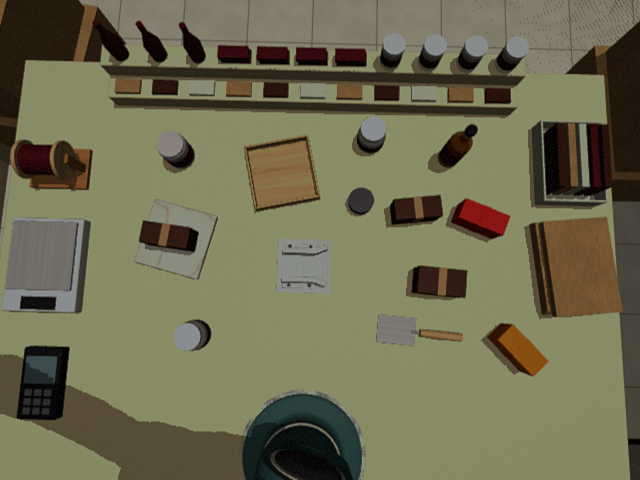

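View pics/scene0.png

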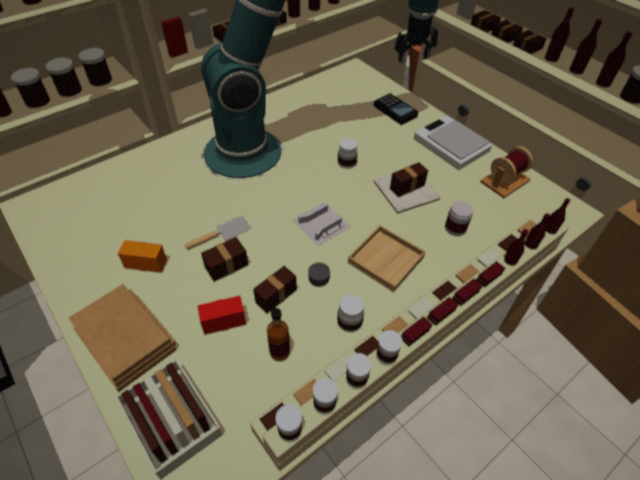

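The pictures show two brown, tan-banded cartons on the right, at top px (417,209) and (440,282). The other look-alikes are the red box (481,218), the orange box (518,349), and the column carton (168,236), which is on the marble board. The shelf boxes are out of play. I choose the first two by colour and band, then check them and the gauge in a close crop.

Run:
```python
from h import *
im=load('top0.png'); c=im['color']
a=cv2.resize(c[180:315,375:500],None,fx=3.2,fy=3.2,interpolation=cv2.INTER_CUBIC)
b=cv2.resize(c[220:310,260:345],None,fx=4.6,fy=4.8,interpolation=cv2.INTER_CUBIC)
b=b[:a.shape[0]]; a=a[:b.shape[0]]
cv2.imwrite('pics/crop1.png',np.hstack([a,b]))
hsv=cv2.cvtColor(c,cv2.COLOR_BGR2HSV)
for p in[(417,209),(440,282),(168,236),(450,282),(441,275),(300,265),(283,173),(185,260),(440,240)]: print(p,c[p[1],p[0]],hsv[p[1],p[0]])
```

```text
(417, 209) [ 54  89 120] [ 16 140 120]
(440, 282) [ 56  95 124] [ 17 140 124]
(168, 236) [19 25 50] [  6 158  50]
(450, 282) [24 30 50] [  7 133  50]
(441, 275) [ 56  92 120] [ 17 136 120]
(300, 265) [138 140 138] [ 60   4 140]
(283, 173) [ 64 106 137] [ 17 136 137]
(185, 260) [126 142 138] [ 38  29 142]
(440, 240) [102 141 137] [ 33  71 141]
```

View pics/crop1.png

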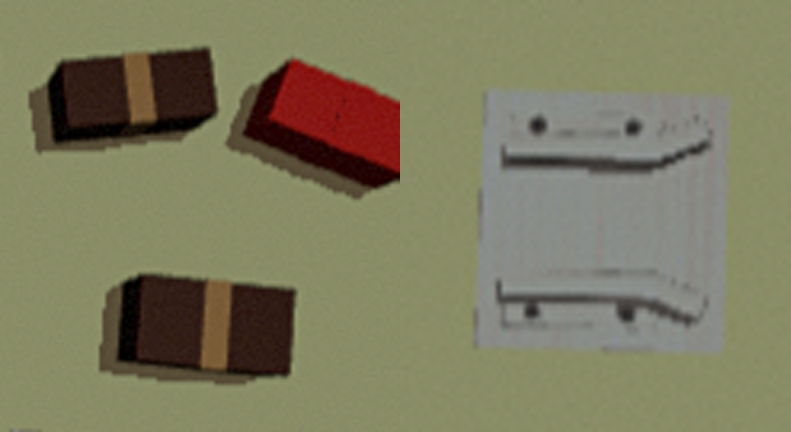

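The crop confirms two brown, banded cartons. The upper one (417,209) is visibly narrower than the lower one (440,282). The gauge's flare is on the right (-y) side, so the lane runs towards +y. Next I measure.

```bash
cat >> h.py <<'E'
def rect(mask,im,z,near,r=60,k=3,lim=None):
    m=mask.astype(np.uint8)*255
    if k: m=cv2.morphologyEx(m,cv2.MORPH_CLOSE,np.ones((k,k)))
    n,l,s,cen=cv2.connectedComponentsWithStats(m)
    i=1+np.argmax([s[j,4] if np.hypot(*(cen[j]-near))<r else 0 for j in range(1,n)])
    cs,_=cv2.findContours((l==i).astype(np.uint8),cv2.RETR_EXTERNAL,cv2.CHAIN_APPROX_NONE)
    c=max(cs,key=cv2.contourArea)[:,0]
    w=ray(im,c,z)[:,:2]
    (cx,cy),(a,b),t=cv2.minAreaRect((w*1000).astype(np.float32))
    if a<b: a,b,t=b,a,t+90
    t=(t+90)%180-90
    return np.round([cx,cy,a,b,t],1), int(s[i,4])
def brown(im):
    h=cv2.cvtColor(im['color'],cv2.COLOR_BGR2HSV).astype(int)
    return (h[...,0]<24)&(h[...,1]>95)&(h[...,2]>36)
E
python3 - <<'E'
from h import *
im=load('top0.png'); c=im['color']; m=brown(im)
for n,p,z in[('up',(417,207),.07),('low',(440,280),.07),('col',(168,234),.085)]: print(n,rect(m,im,z,p,25))
h=cv2.cvtColor(c,cv2.COLOR_BGR2HSV).astype(int); cv2.imwrite('pics/m.png',m*255)
print('gauge',rect((h[...,1]<28),im,0,(303,265),20,5))
t=(abs(h[...,0]-17)<4)&(h[...,1]>90)
print('tray',rect(t,im,.03,(283,173),20,5))
print('board',rect((h[...,1]<50)&(h[...,2]>90),im,.015,(178,240),20,9))
# bystanders approx
for n,p,z in[('tin_a',(361,201),.035),('jar_a',(372,127),.085),('bottle',(470,131),.19),('jarleft',(188,336),.085),('cocoa',(171,144),.09),('spat',(397,318),.005),('red',(465,200),.07),('orange',(505,330),.07)]: print(n,ray(im,p,z).round(3))
# fence edge points from crop (px)
def cp(x,y): return (260+(x-400)/4.6,220+y/4.8)
pts=[cp(505,151),cp(655,160),cp(710,135)]; print('upper inner top edge',ray(im,pts,.03).round(4))
pts=[cp(505,283),cp(640,285)]; print('lower fence, edge',ray(im,pts,.03).round(4))
pts=[cp(505,298),cp(640,300)]; print('lower fence, edge2',ray(im,pts,.03).round(4))
E
```

```text
up (array([ 570. , -253.8,  107.6,   52.3,  -83.5]), 953)
low (array([ 397.7, -293.9,  134.2,   71.7,   87.1]), 1567)
col (array([487.6, 322.1, 108.4,  52.3,  80.9]), 1000)
gauge (array([433.6,   9.7, 129.9, 129. , -90. ]), 2841)
tray (array([655.1,  70.4, 166.9, 161.4,  12.5]), 4370)
board (array([489.7, 319.9, 159. , 158.7, -14. ]), 2862)
tin_a [[ 0.589 -0.124  0.035]]
jar_a [[ 0.755 -0.143  0.085]]
bottle [[ 0.708 -0.337  0.19 ]]
jarleft [[0.266 0.252 0.085]]
cocoa [[0.699 0.32  0.09 ]]
spat [[ 0.314 -0.217  0.005]]
red [[ 0.59  -0.362  0.07 ]]
orange [[ 0.296 -0.446  0.07 ]]
upper inner top edge [[ 0.463   0.0584  0.03  ]
 [ 0.4606 -0.0189  0.03  ]
 [ 0.4738 -0.0468  0.03  ]]
lower fence, edge [[ 0.3982  0.0558  0.03  ]
 [ 0.399  -0.0131  0.03  ]]
lower fence, edge2 [[ 0.3909  0.0555  0.03  ]
 [ 0.3917 -0.0133  0.03  ]][ WARN:0@0.447] global loadsave.cpp:1063 imwrite_ Unsupported depth image for selected encoder is fallbacked to CV_8U.
```

```bash
cat >> h.py <<'E'
from scipy.spatial.transform import Rotation as Ro
def go(x,y,z,yaw):
    "shift cm/turn to put TCP at xyz pointing down, tool y at yaw deg (mod 180, nearest)"
    s=env.read_state(); R=Ro.from_rotvec(s['eef_rot'])
    best=None
    for k in(0,180):
        a=np.radians(yaw+k); ty=np.array([np.cos(a),np.sin(a),0]); tz=np.array([0,0,-1.]); tx=np.cross(ty,tz)
        w=(R.inv()*Ro.from_matrix(np.c_[tx,ty,tz])).as_rotvec()
        if best is None or np.linalg.norm(w)<np.linalg.norm(best): best=w
    sh=R.inv().apply(np.array([x,y,z])-s['tcp_pos'])*100
    print('shift',sh.round(2).tolist(),'turn',best.round(3).tolist(),'q',np.round(s['q'],2),'t',s['t'])
E
python3 -c "
from h import *
go(.43,-.1,.36,0)"
```

```text
shift [-43.92, -57.98, -12.86] turn [-0.001, 0.001, 1.24] q [-1.28  0.42 -0.01  1.61  0.    1.11 -0.05] t 0.1
```

```bash
python3 -m pendant '[[[-10,-13,-12.8],[0,0,0.2],1],[[-44,-58,-12.8],[0,0,1.24],1],[[-44,-58,-12.8],[0,0,1.24],1],[[-44,-58,-12.8],[0,0,1.24],1],[[-44,-58,-12.8],[0,0,1.24],1],[[-44,-58,-12.8],[0,0,1.24],1],[[-44,-58,-12.8],[0,0,1.24],1],[[-44,-58,-12.8],[0,0,1.24],1],[[-44,-58,-12.8],[0,0,1.24],1],[[-44,-58,-12.8],[0,0,1.24],1],[[-44,-58,-12.8],[0,0,1.24],1],[[-44,-58,-12.8],[0,0,1.24],1],[[-44,-58,-12.8],[0,0,1.24],1],[[-44,-58,-12.8],[0,0,1.24],1],[[-44,-58,-12.8],[0,0,1.24],1],[[-44,-58,-12.8],[0,0,1.24],1]]'
python3 - <<'E'
from h import *
im=grab('wrist','w1.png'); print(im['fovy'],im['cx'],im['cy'],np.round(im['pose'],3))
go(.57,-.254,.2,6.5)
E
```

```text
t: 2.1
tcp_pos: [0.4307, -0.0997, 0.3592]
eef_rot: [-2.22, -2.223, -0.0]
force: [-0.3, -0.7, 0.2]
width: 1.003
gripper_force: 0.0
61.62240830568898 317.35757679878924 236.8365323408961 [[ 1.    -0.002 -0.     0.431]
 [ 0.002  0.947  0.32  -0.018]
 [-0.    -0.32   0.947  0.501]
 [ 0.     0.     0.     1.   ]]
shift [-15.44, 13.92, 15.92] turn [0.0, -0.0, -0.112] q [-0.74 -0.08  0.86  1.88  0.06  1.31  0.1 ] t 2.15
```

View pics/w1.png

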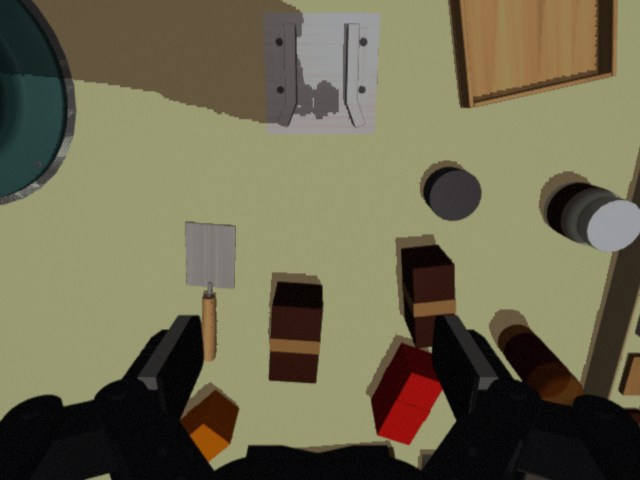

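The wrist view shows the gauge plate with corners (264,13), (380,13), (377,134), (266,134). The wide carton's top face is at about (297,345), and the narrow carton is at (430,300), partly hidden by a finger.

Run:
```python
from h import *
im=load('w1.png'); c=im['color']
print('plate',ray(im,[(264,13),(380,13),(377,134),(266,134)],0).round(4)[:,:2].tolist())
g=cv2.cvtColor(c,cv2.COLOR_BGR2GRAY).astype(int)
for r in(35,60,80): print(r,g[r,278:372].tolist())
m=brown(im)
print('low',rect(m,im,.07,(297,340),30,3)); print('V',c[285:400:6,296,2].tolist(), c[350,262:330,2].tolist())
# bottom corners fallback, top face corners by eye
print('low top',ray(im,[(274,306),(322,308),(316,382),(269,380)],.07).round(4)[:,:2].tolist())
t=load('top0.png'); print(t['color'][282,400:475,2].tolist()); print(t['color'][255:310,455,2].tolist())
```

```text
plate [[0.3712, 0.074], [0.4996, 0.0742], [0.5027, -0.056], [0.3684, -0.0562]]
35 [86, 85, 87, 87, 86, 85, 79, 88, 88, 88, 88, 89, 89, 89, 89, 87, 76, 43, 58, 87, 86, 89, 100, 133, 149, 151, 150, 150, 152, 151, 151, 151, 151, 151, 152, 151, 151, 151, 154, 151, 152, 153, 153, 153, 152, 153, 153, 152, 153, 153, 153, 154, 154, 152, 154, 152, 153, 154, 152, 154, 154, 154, 153, 153, 152, 143, 100, 86, 64, 55, 101, 151, 153, 153, 152, 153, 152, 152, 151, 151, 143, 125, 150, 155, 152, 149, 150, 150, 150, 153, 154, 154, 153, 154]
60 [89, 85, 83, 85, 87, 84, 75, 88, 89, 87, 87, 87, 89, 87, 86, 88, 82, 55, 52, 84, 89, 107, 145, 152, 151, 150, 151, 150, 151, 151, 151, 150, 151, 151, 151, 152, 151, 151, 151, 151, 152, 152, 152, 153, 152, 153, 154, 152, 153, 153, 153, 154, 153, 154, 153, 153, 154, 153, 155, 155, 154, 154, 152, 153, 144, 97, 90, 82, 49, 80, 144, 154, 154, 154, 152, 154, 154, 154, 150, 143, 133, 152, 152, 154, 150, 149, 152, 153, 151, 154, 155, 154, 155, 155]
80 [86, 86, 83, 85, 85, 85, 83, 78, 86, 88, 89, 86, 86, 86, 89, 86, 84, 69, 52, 75, 84, 86, 86, 87, 87, 105, 147, 150, 152, 
[... 758 characters left out ...]
 150, 155, 154, 153, 154, 153, 153, 153, 152, 152]
low top [[0.3788, -0.2516], [0.4365, -0.2542], [0.4293, -0.3613], [0.3689, -0.3583]]
[136, 139, 135, 137, 138, 140, 135, 91, 85, 88, 93, 88, 36, 7, 6, 0, 4, 9, 36, 57, 54, 52, 51, 49, 50, 48, 49, 49, 51, 48, 52, 51, 50, 50, 50, 49, 46, 52, 86, 126, 124, 122, 120, 120, 122, 122, 91, 47, 44, 48, 50, 47, 47, 46, 47, 48, 48, 49, 47, 46, 47, 50, 44, 49, 46, 47, 76, 140, 140, 137, 135, 139, 138, 138, 140]
[137, 138, 137, 138, 138, 134, 137, 140, 137, 137, 136, 138, 139, 119, 77, 44, 47, 48, 41, 48, 47, 48, 46, 50, 48, 47, 52, 48, 45, 48, 48, 47, 45, 52, 43, 49, 49, 51, 44, 48, 45, 23, 55, 120, 139, 138, 135, 136, 137, 137, 136, 137, 135, 138, 137]
```

```bash
cat >> h.py <<'E'
def brown2(im):
    b,g,r=[im['color'][...,i].astype(int) for i in range(3)]
    return ((r>34)&(r<66)&(r-g>12))|((r>85)&(r-g>19)&(r-b>45))
E
python3 - <<'E'
from h import *
w=load('w1.png'); t=load('top0.png')
print(rect(brown2(w),w,.07,(297,340),30,3),rect(brown2(t),t,.07,(440,280),25,3),rect(brown2(t),t,.07,(417,207),25,3),rect(brown2(t),t,.085,(168,234),25,3))
for z,p in[(.03,[(294.3,35),(347.8,35),(294.6,60),(347.3,60),(294.7,80),(346.7,80)]),(0,[(299.5,60),(342.8,60)])]: print(ray(w,p,z).round(4)[:,:2].tolist())
print('ends',ray(w,[(290,24),(351,25),(284,124),(362,125)],.03).round(4)[:,:2].tolist())
E
```

```text
(array([ 402.6, -306.4,  107.5,   61.6,   86.7]), 3592) (array([ 401.1, -306.7,  107. ,   60.9,   86. ]), 1246) (array([ 569.1, -253.3,  106.7,   50.4,  -84.8]), 933) (array([488.6, 321.7, 107. ,  51.7,  82.7]), 992)
[[0.406, 0.0478], [0.4625, 0.0479], [0.4059, 0.0235], [0.4626, 0.0236], [0.4057, 0.0035], [0.4625, 0.0036]]
[[0.4099, 0.0262], [0.4595, 0.0263]]
ends [[0.4017, 0.0582], [0.4657, 0.0574], [0.3928, -0.0429], [0.481, -0.0438]]
```

```bash
python3 -m pendant '[[[-15.4,13.8,14],[0,0,-0.096],1],[[-15.4,13.8,14],[0,0,-0.096],1],[[-15.4,13.8,14],[0,0,-0.096],1],[[-15.4,13.8,16],[0,0,-0.096],1],[[-15.4,13.8,20],[0,0,-0.096],1],[[-15.4,13.8,24],[0,0,-0.096],1],[[-15.4,13.8,28],[0,0,-0.096],1],[[-15.4,13.8,31],[0,0,-0.096],1],[[-15.4,13.8,32.3],[0,0,-0.096],1],[[-15.4,13.8,32.3],[0,0,-0.096],1],[[-15.4,13.8,32.3],[0,0,-0.096],0.4],[[-15.4,13.8,32.3],[0,0,-0.096],0.4],[[-15.4,13.8,32.3],[0,0,-0.096],0.4],[[-15.4,13.8,32.3],[0,0,-0.096],0.4],[[-15.4,13.8,32.3],[0,0,-0.096],0.4],[[-15.4,13.8,32.3],[0,0,-0.096],0.4]]' 40
python3 - <<'E'
from h import *
go(.434,-.1,.036,0)
grab('wrist','w2.png')
E
```

```text
t: 4.15
tcp_pos: [0.5695, -0.2545, 0.0376]
eef_rot: [2.111, 2.324, 0.002]
force: [-0.7, 1.0, 8.2]
width: 0.579
gripper_force: 41.2
shift [16.68, -12.01, 0.13] turn [0.002, 0.0, 0.096] q [-0.14  0.78  0.72  1.76 -0.67  0.86  0.99] t 4.15
```

View pics/w2.png

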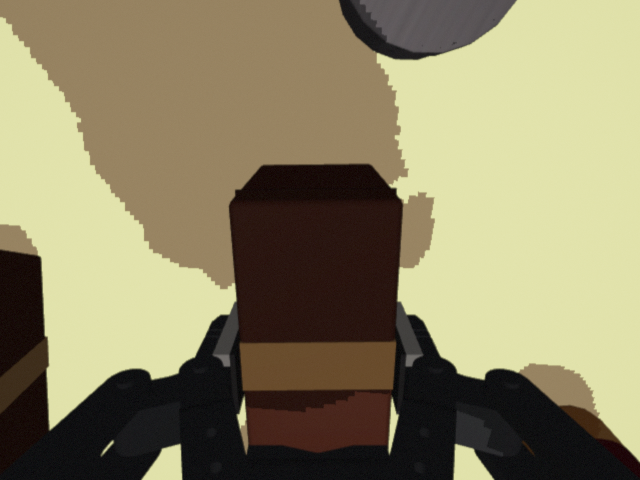

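```bash
python3 -m pendant '[[[0,0,-2],[0,0,0],0.4],[[0,0,-6],[0,0,0],0.4],[[2,-2,-9],[0,0,0.03],0.4],[[6,-5,-9],[0,0,0.06],0.4],[[10,-9,-9],[0,0,0.096],0.4],[[13.5,-12,-9],[0,0,0.096],0.4],[[14.2,-12.2,-8],[0,0,0.096],0.4],[[14.2,-12.2,-5],[0,0,0.096],0.4],[[14.2,-12.2,-2],[0,0,0.096],0.4],[[14.2,-12.2,-0.8],[0,0,0.096],0.4],[[14.2,-12.2,-0.1],[0,0,0.096],0.4],[[14.2,-12.2,-0.1],[0,0,0.096],0.4],[[14.2,-12.2,-0.1],[0,0,0.096],0.4]]' 40
python3 - <<'E'
from h import *
go(.434,.13,.037,0); grab('top','t2.png'); im=grab('wrist','w3.png')
cv2.imwrite('pics/c3.png',im['color'][:400])
E
```

```text
t: 5.82
tcp_pos: [0.4342, -0.1248, 0.0379]
eef_rot: [2.221, 2.221, 0.001]
force: [0.7, 0.2, -2.4]
width: 0.581
gripper_force: 43.1
shift [25.48, -0.02, 0.09] turn [0.001, 0.0, -0.0] q [-0.43  0.56  0.78  2.19 -0.67  0.64  0.83] t 5.825
```

View pics/c3.png

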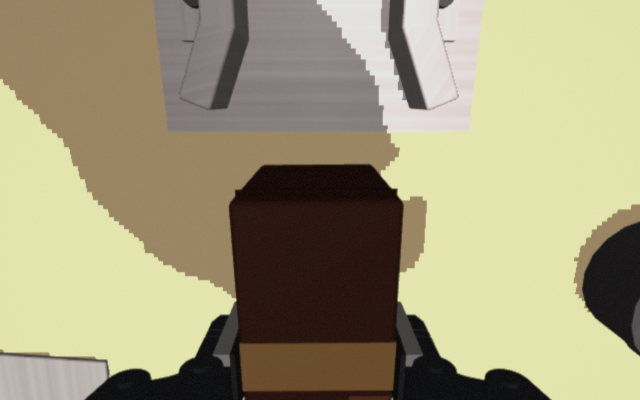

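The wrist view shows the carton's front foot edge at cols 262–375 (mid 318.5). The flare's inner corners are at about 228 and 412 (mid 320), so it is in line. Now I slide it through.

```bash
python3 -m pendant '[[[1,0,0],[0,0,0],0.4],[[3,0,0],[0,0,0],0.4],[[5,0,0],[0,0,0],0.4],[[7,0,0],[0,0,0],0.4],[[9,0,0],[0,0,0],0.4],[[11,0,0],[0,0,0],0.4],[[13,0,0],[0,0,0],0.4],[[15,0,0],[0,0,0],0.4],[[17,0,0],[0,0,0],0.4],[[19,0,0],[0,0,0],0.4],[[21,0,0],[0,0,0],0.4],[[23,0,0],[0,0,0],0.4],[[24.5,0,0],[0,0,0],0.4],[[25.5,0,0],[0,0,0],0.4],[[25.5,0,0],[0,0,0],0.4],[[25.5,0,0],[0,0,0],0.4]]'
python3 - <<'E'
from h import *
# refine column from an initial picture, two measures with different thresholds
go(.488,.322,.20,-8)
im=grab('top','t3.png')
im2=grab('wrist','w4.png')
E
```

```text
t: 7.92
tcp_pos: [0.4337, 0.1297, 0.0373]
eef_rot: [2.222, 2.221, -0.0]
force: [0.9, -0.8, -2.6]
width: 0.581
gripper_force: 43.1
shift [19.23, 5.42, -16.27] turn [0.0, 0.0, 0.139] q [-1.02  0.57  0.8   2.19 -0.69  0.65  0.28] t 7.925
```

View pics/w4.png

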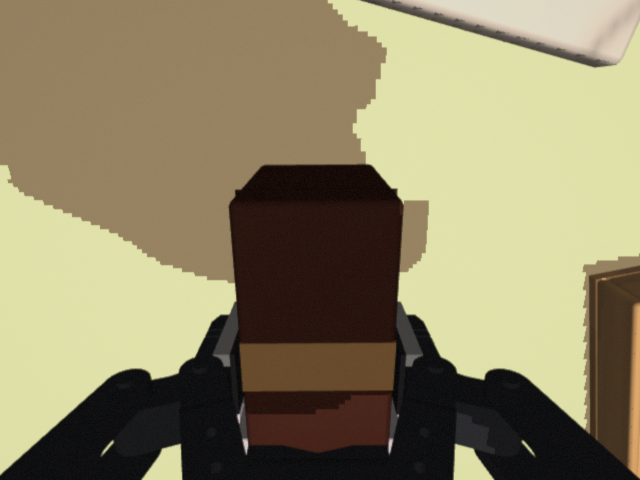

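```bash
python3 -m pendant '[[[0,0,-3],[0,0,0],0.4],[[0,0,-8],[0,0,0],0.4],[[0,0,-13],[0,0,0],0.4],[[0,0,-17],[0,0,0],0.4],[[0,0,-18.3],[0,0,0],0.4],[[0,0,-18.3],[0,0,0],0.4],[[0,0,-18.3],[0,0,0],0.4]]'
python3 - <<'E'
from h import *
w=load('w4.png'); print('front top edge',ray(w,[(231,203),(402,203)],.07).round(4)[:,:2].tolist())
for f in('w2','w3'):
    pass
im=grab('wrist','w5.png'); t=grab('top','t5.png')
print('col top view',rect(brown2(t),t,.085,(168,234),25,3))
m=brown2(im).astype(np.uint8); n,l,s,c=cv2.connectedComponentsWithStats(m)
for i in range(1,n):
    if s[i,4]>300: print(s[i],c[i].round(),rect(l==i,im,.085,c[i],5,0))
E
```

```text
t: 8.9
tcp_pos: [0.4331, 0.1301, 0.2192]
eef_rot: [-2.221, -2.221, 0.002]
force: [-0.3, 0.1, -1.6]
width: 0.583
gripper_force: 43.2
front top edge [[0.4098, 0.1843], [0.4575, 0.1842]]
col top view (array([938.4, 611.8, 272.2, 264.5, -82.7]), 6665)
[  475   167   165   191 23597] [560. 257.] (array([613.5,  92.3, 133.3, 118.7, -77.5]), 23597)
[  230   200   173   253 32007] [315. 305.] (array([432.8,  31. , 228.1, 125.8, -89.5]), 32007)
```

View pics/w5.png

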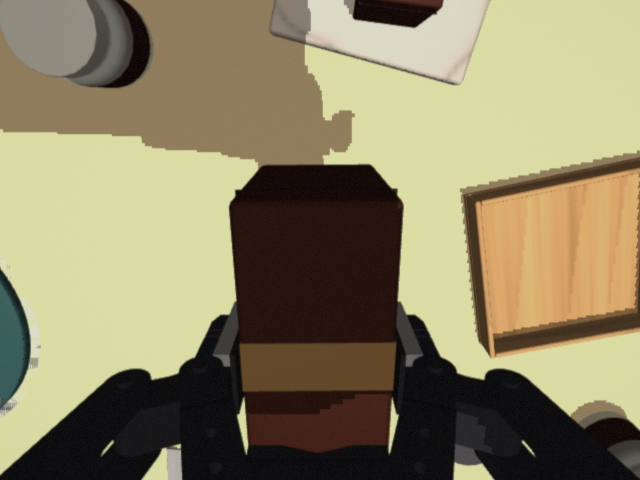

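The wrist view shows the held carton centred in the hand, the board's near corner at (460,84), the column's near foot at about (355,20)–(411,26), and tray corners at (465,190) and (490,355). I rise and move nearer to measure the column by mask.

```bash
python3 -m pendant '[[[2,1,-4],[0,0,0.05],0.4],[[5,3,-8],[0,0,0.14],0.4],[[7,5.4,-12],[0,0,0.14],0.4],[[7,5.4,-14],[0,0,0.14],0.4],[[7,5.4,-14],[0,0,0.14],0.4],[[7,5.4,-14],[0,0,0.14],0.4]]'
python3 - <<'E'
from h import *
w=load('w5.png'); print('near foot',ray(w,[(355,20),(411,26)],.015).round(4)[:,:2].tolist(),'tray',ray(w,[(465,190),(490,355)],.03).round(4)[:,:2].tolist())
im=grab('wrist','w6.png'); t=grab('top','t6.png')
print(rect(brown2(t),t,.085,(168,234),25,3))
for mm in(brown2(im),brown(im)):
  n,l,s,c=cv2.connectedComponentsWithStats(mm.astype(np.uint8))
  for i in range(1,n):
    if s[i,4]>600: print(s[i],c[i].round(),rect(l==i,im,.085,c[i],5,0))
go(.488,.322,.13,-8)
E
```

```text
t: 9.75
tcp_pos: [0.4872, 0.2, 0.3589]
eef_rot: [-2.371, -2.06, 0.003]
force: [0.1, -0.1, -3.5]
width: 0.577
gripper_force: 43.5
near foot [[0.4617, 0.2703], [0.505, 0.2661]] tray [[0.5562, 0.1409], [0.5994, -0.0207]]
(array([480.1, 291.1,  42.8,  34.1, -88.5]), 222)
[    0     2   237   185 11559] [128.  95.] (array([299. , 298.3, 299.6, 105.3,  11.1]), 11559)
[ 277   33   54   84 3267] [302.  76.] (array([488.6, 305. ,  74.1,  50.4,  82.6]), 3267)
[597  37  43 404 874] [620. 231.] (array([804.3,  52.5, 483.9,   2.7, -90. ]), 874)
[253 134  48  31 774] [276. 150.] (array([450.2, 239.1,  47.6,  29.7, -12.1]), 774)
[  230   176   314   277 45934] [359. 290.] (array([539.3,  10.9, 367.7, 349.1,  -2.6]), 45934)
[ 613  337   27   44 1009] [627. 359.] (array([828.4, -66.4,  63.5,  31.3, -84.8]), 1009)
[ 275    0   55  117 5909] [303.  56.] (array([489.9, 318.6, 101.2,  49.4,  82.5]), 5909)
[  230   172   314   281 52969] [363. 299.] (array([537.9,  13.1, 372.2, 349. ,  -1.2]), 52969)
[ 612  336   28   45 1109] [627. 358.] (array([829.6, -65.1,  63.3,  33.2, -89. ]), 1109)
[610 393  30  41 938] [625. 415.] (array([ 835.7, -150.7,   63.2,   33.9,   90. ]), 938)
shift [12.1, -1.59, 22.92] turn [-0.001, 0.001, -0.001] q [-1.41  0.27  1.18  1.71 -0.26  1.34 -0.33] t 9.85
```

View pics/w6.png

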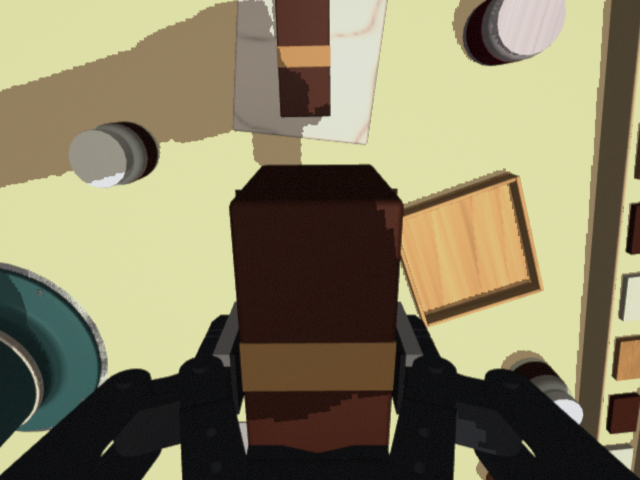

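```bash
python3 -m pendant '[[[3,-0.5,4],[0,0,0],0.4],[[7,-1,8],[0,0,-0.01],0.4],[[11,-1.4,11],[0,0,-0.01],0.4],[[12.1,-1.45,13],[0,0,-0.01],0.4],[[12.1,-1.45,16],[0,0,-0.01],0.4],[[12.1,-1.45,18.5],[0,0,-0.01],0.4],[[12.1,-1.45,20.5],[0,0,-0.01],0.4],[[12.1,-1.45,22],[0,0,-0.01],0.4],[[12.1,-1.45,22.8],[0,0,-0.01],0.4],[[12.1,-1.45,23.2],[0,0,-0.01],0.4],[[12.1,-1.45,23.4],[0,0,-0.01],0.4],[[12.1,-1.45,23.5],[0,0,-0.01],0.4],[[12.1,-1.45,23.5],[0,0,-0.01],0.4],[[12.1,-1.45,23.5],[0,0,-0.01],0.4]]'
python3 - <<'E'
from h import *
go(.4895,.322,.1225,-7.4)
E
```

```text
t: 11.6
tcp_pos: [0.4903, 0.3222, 0.1255]
eef_rot: [2.361, 2.072, 0.0]
force: [-0.1, 0.3, -2.9]
width: 0.578
gripper_force: 43.3
shift [-0.03, -0.08, 0.3] turn [0.0, -0.0, -0.001] q [-1.29  0.64  0.9   1.82 -0.6   0.97 -0.26] t 11.6
```

```bash
python3 -m pendant '[[[0,-0.05,0.1],[0,0,0],0.4],[[0,-0.05,0.2],[0,0,0],0.4],[[0,-0.05,0.25],[0,0,0],0.4],[[0,-0.05,0.25],[0,0,0],0.4]]'
```

```text
t: 12.1
tcp_pos: [0.4897, 0.3222, 0.1228]
eef_rot: [2.361, 2.072, -0.0]
force: [0.5, -0.5, -1.8]
width: 0.583
gripper_force: 43.3
```

Contact is beginning, so I release gently and rise. I then go back to the wide carton.

```bash
python3 -m pendant '[[[0,0,0.05],[0,0,0],0.65],[[0,0,0.05],[0,0,0],0.75],[[0,0,0.05],[0,0,0],1],[[0,0,0.05],[0,0,0],1],[[0,0,0.05],[0,0,0],1],[[0,0,-2],[0,0,0],1],[[0,0,-5],[0,0,0],1],[[0,0,-10],[0,0,0],1],[[0,0,-15],[0,0,0],1],[[-5,0,-18],[0,0,0],1],[[-10,0,-18],[0,0,0],1],[[-10,0,-18],[0,0,0],1]]'
python3 - <<'E'
from h import *
im=grab('wrist','w7.png'); t=grab('top','t7.png'); s=env.read_state(); print(s['tcp_pos'],s['force'])
for mm in(brown2(im),brown(im)):
  n,l,s,c=cv2.connectedComponentsWithStats(mm.astype(np.uint8))
  for i in range(1,n):
    if s[i,4]>1500: print(s[i],c[i].round(),rect(l==i,im,.155,c[i],5,0),rect(l==i,im,.03,c[i],5,0))
print('wide',rect(brown2(t),t,.07,(440,280),25,3))
go(.402,-.3065,.2,-3.6)
a=np.vstack([im['color']])
cv2.imwrite('pics/v7.png',a)
E
```

```text
t: 13.6
tcp_pos: [0.4769, 0.2194, 0.3045]
eef_rot: [-2.365, -2.065, -0.003]
force: [0.3, 1.1, -0.6]
width: 1.0
gripper_force: 0.0
[0.4768512  0.22301505 0.30385432] [ 0.38802371  0.74339351 -0.47770507]
[ 277    0   77  149 8159] [321.  60.] (array([489.1, 315.2,  92.9,  50.1,  82.3]), 8159) (array([489.6, 321.8, 132.6,  71.5,  82.3]), 8159)
[  405   199   170   152 14722] [492. 274.] (array([607.2, 143.2, 119.3, 112.8, -77.5]), 14722) (array([658.1,  76.1, 170.3, 161.2, -77.5]), 14722)
[ 277    0   77  149 8474] [320.  61.] (array([488.9, 315.2,  92.9,  50.5,  82.3]), 8474) (array([489.2, 321.8, 132.6,  72.1,  82.3]), 8474)
[    0     3   241   177 11684] [133.  96.] (array([349.4, 320.3, 196.4,  86.8,   2.3]), 11684) (array([290. , 329.1, 280.6, 124. ,   2.3]), 11684)
[ 607  153   33  274 3360] [629. 318.] (array([711.8, 108.1, 252.3,  27.4, -83.5]), 3360) (array([807.6,  26. , 360.4,  39.1, -83.5]), 3360)
[  401   195   174   157 17867] [495. 274.] (array([606.3, 144.7, 123.6, 114.1, -77.5]), 17867) (array([657. ,  78.3, 176.5, 163. , -77.5]), 17867)
wide (array([ 401.1, -306.3,  107.5,   62.5,   84.6]), 1273)
shift [-53.49, -0.53, 10.3] turn [0.0, -0.002, -0.068] q [-1.42  0.32  1.14  1.79 -0.31  1.23 -0.32] t 13.7
```

View pics/v7.png

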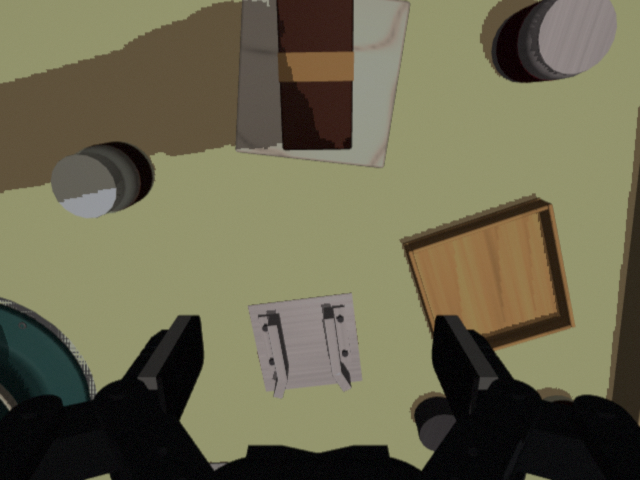

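The picture shows the stacked carton's top squarely over the board at (316,75), with the tray centre at about (490,278) and the gauge empty. Next is the wide carton.

```bash
python3 -m pendant '[[[-53.5,-0.5,10.3],[0,0,-0.065],1],[[-53.5,-0.5,10.3],[0,0,-0.065],1],[[-53.5,-0.5,10.3],[0,0,-0.065],1],[[-53.5,-0.5,10.3],[0,0,-0.065],1],[[-53.5,-0.5,10.3],[0,0,-0.065],1],[[-53.5,-0.5,10.3],[0,0,-0.065],1],[[-53.5,-0.5,10.3],[0,0,-0.065],1],[[-53.5,-0.5,10.3],[0,0,-0.065],1],[[-53.5,-0.5,10.3],[0,0,-0.065],1],[[-53.5,-0.5,10.3],[0,0,-0.065],1],[[-53.5,-0.5,10.3],[0,0,-0.065],1],[[-53.5,-0.5,10.3],[0,0,-0.065],1]]'
python3 - <<'E'
from h import *
go(.4018,-.3065,.037,-4)
E
```

```text
t: 15.2
tcp_pos: [0.4032, -0.3061, 0.1999]
eef_rot: [-2.291, -2.149, 0.0]
force: [0.2, -0.4, 0.8]
width: 0.999
gripper_force: 0.0
shift [-0.05, -0.13, 16.29] turn [-0.0, 0.0, 0.006] q [-0.27  0.4   1.06  1.96 -0.42  1.01  0.92] t 15.2
```

```bash
python3 -m pendant '[[[0,-0.1,4],[0,0,0],1],[[0,-0.1,8],[0,0,0],1],[[0,-0.1,12],[0,0,0],1],[[0,-0.1,15],[0,0,0],1],[[0,-0.1,16.3],[0,0,0],1],[[0,-0.1,16.3],[0,0,0],1],[[0,-0.1,16.3],[0,0,0],0.55],[[0,-0.1,16.3],[0,0,0],0.55],[[0,-0.1,16.3],[0,0,0],0.55],[[0,-0.1,16.3],[0,0,0],0.55],[[0,-0.1,16.3],[0,0,0],0.55],[[0,-0.1,11],[0,0,0],0.55],[[0,-0.1,6],[0,0,0],0.55],[[0,-0.1,2],[0,0,0],0.55],[[0,-0.1,0],[0,0,0],0.55],[[0,-0.1,0],[0,0,0],0.55],[[0,-0.1,0],[0,0,0],0.55]]' 40
python3 - <<'E'
from h import *
go(.656,.075,.2,12.5)
im=grab('wrist','w8.png'); m=brown2(im)
print(im['color'][200:460:6,316,2].tolist())
E
```

```text
t: 17.32
tcp_pos: [0.4011, -0.3061, 0.1986]
eef_rot: [-2.291, -2.147, 0.001]
force: [-0.2, -0.2, -3.2]
width: 0.72
gripper_force: 50.4
shift [39.68, 22.97, -0.15] turn [-0.001, -0.001, -0.283] q [-0.27  0.41  1.07  1.97 -0.42  1.01  0.93] t 17.325
[26, 42, 45, 48, 46, 45, 47, 48, 47, 45, 48, 46, 46, 43, 47, 45, 48, 44, 46, 47, 46, 45, 47, 45, 93, 117, 117, 117, 116, 115, 117, 118, 49, 45, 43, 71, 81, 81, 79, 80, 77, 78, 54, 15]
```

The opening is 0.72, about 61 mm, so this is the wide carton. Now to the tray.

```bash
python3 -m pendant '[[[6,3.5,0],[0,0,-0.05],0.55],[[12,7,0],[0,0,-0.1],0.55],[[17,10,0],[0,0,-0.15],0.55],[[22,13,0],[0,0,-0.2],0.55],[[27,16,0],[0,0,-0.25],0.55],[[32,19,0],[0,0,-0.283],0.55],[[37,21.5,0],[0,0,-0.283],0.55],[[39.6,22.9,0],[0,0,-0.283],0.55],[[39.6,22.9,0],[0,0,-0.283],0.55],[[39.6,22.9,4],[0,0,-0.283],0.55],[[39.6,22.9,8],[0,0,-0.283],0.55],[[39.6,22.9,11],[0,0,-0.283],0.55],[[39.6,22.9,13],[0,0,-0.283],0.55],[[39.6,22.9,14.5],[0,0,-0.283],0.55],[[39.6,22.9,15.1],[0,0,-0.283],0.55],[[39.6,22.9,15.3],[0,0,-0.283],0.55],[[39.6,22.9,15.3],[0,0,-0.283],0.55],[[39.6,22.9,15.3],[0,0,-0.283],0.55]]'
```

```text
t: 19.62
tcp_pos: [0.656, 0.0737, 0.0474]
eef_rot: [1.966, 2.45, 0.001]
force: [-0.4, -0.7, -4.1]
width: 0.716
gripper_force: 50.2
```

```bash
python3 -m pendant '[[[0,0,0.2],[0,0,0],0.55],[[0,0,0.4],[0,0,0],0.55],[[0,0,0.45],[0,0,0],0.55],[[0,0,0.45],[0,0,0],0.55]]'
```

```text
t: 20.12
tcp_pos: [0.6558, 0.0736, 0.0431]
eef_rot: [-1.966, -2.45, -0.001]
force: [-6.7, 1.6, 11.9]
width: 0.719
gripper_force: 52.1
```

```bash
python3 -m pendant '[[[0,0,-0.1],[0,0,0],0.55],[[0,0,-0.1],[0,0,0],0.85],[[0,0,-0.1],[0,0,0],1],[[0,0,-0.1],[0,0,0],1],[[0,0,-0.1],[0,0,0],1],[[0,0,-3],[0,0,0],1],[[0,0,-8],[0,0,0],1],[[0,0,-14],[0,0,0],1],[[0,0,-20],[0,0,0],1],[[-8,-6,-25],[0,0,0],1],[[-16,-12,-28],[0,0,0],1],[[-22,-16,-28],[0,0,0],1],[[-22,-16,-28],[0,0,0],1]]'
python3 - <<'E'
from h import *
im=grab('wrist','w9.png'); t=grab('top','t9.png'); sc=grab('scene','s9.png'); s=env.read_state(); print(s['tcp_pos'],s['force'],s['t'])
for k,(x,z) in{'wrist':(im,.075)}.items():
  n,l,st,c=cv2.connectedComponentsWithStats(brown2(x).astype(np.uint8))
  for i in range(1,n):
    if st[i,4]>1500: print(k,st[i],c[i].round(),rect(l==i,x,.075,c[i],5,0),rect(l==i,x,.03,c[i],5,0),rect(l==i,x,.155,c[i],5,0))
b,g,r=cv2.split(t['color'].astype(int))
dk=(r>34)&(r<66)&(r-g>12)
print('stack',rect(brown2(t),t,.155,(160,230),30,3),'wide in tray halves',rect(dk,t,.075,(283,165),40,9))
cv2.imwrite('pics/v9.png',np.hstack([t['color'][60:320,110:350],sc['color'][140:400,300:500]]))
E
```

```text
t: 21.75
tcp_pos: [0.5596, -0.1455, 0.3162]
eef_rot: [1.966, 2.45, 0.001]
force: [0.4, -0.0, 0.3]
width: 1.001
gripper_force: 0.0
[ 0.55937847 -0.14710183  0.31666024] [0.54486767 0.50658194 0.64633896] 21.9
wrist [ 381    0  176   74 9543] [465.  37.] (array([655.7,  12.4, 145.8,  56.8,  12.5]), 9543) (array([669.1,  21.6, 162.9,  63.5,  12.5]), 9543) (array([631.9,  -3.9, 115.4,  44.9,  12.5]), 9543)
wrist [ 587  165   53   64 2021] [615. 196.] (array([843.4, -89.6,  57.9,  35.2,  89.9]), 2021) (array([878.8, -92.4,  64.7,  39.4,  89.9]), 2021) (array([780.4, -84.7,  45.8,  27.9,  89.9]), 2021)
wrist [ 553  249   52   55 1566] [578. 276.] (array([ 844.1, -175.6,   57.2,   33. ,  -90. ]), 1566) (array([ 879.6, -188.5,   63.9,   36.8,  -90. ]), 1566) (array([ 781. , -152.7,   45.3,   26.1,  -90. ]), 1566)
wrist [ 225  327   84  113 5325] [269. 384.] (array([ 553.5, -381.4,  147.2,   66.2,   69.8]), 5325) (array([ 554.9, -418.4,  164.5,   74. ,   69.8]), 5325) (array([ 551. , -315.5,  116.5,   52.4,   69.8]), 5325)
wrist [   0  342   85   80 3263] [ 39. 377.] (array([ 289.4, -438.8,  138.6,   56.6,   43.8]), 3263) (array([ 259.8, -482.6,  154.9,   63.3,   43.8]), 3263) (array([ 342.1, -360.9,  109.7,   44.8,   43.8]), 3263)
stack (array([487.3, 321.7, 107.5,  52.1,  82.9]), 1169) wide in tray halves (array([643.6,  71.3, 108.3,  77.8, -78. ]), 1297)
```

View pics/v9.png

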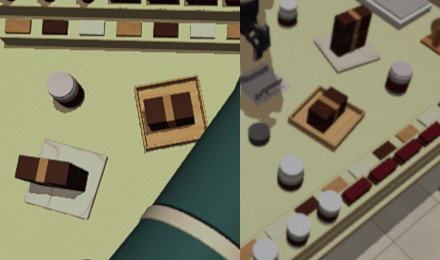

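The picture shows the wide carton upright inside the tray at (168,112) and the two-carton stack upright on the board at (50,175). In the top view the stack lies within about 2 mm of the column's original position.

```bash
python3 -c "
from workcell import env
print(env.hand_in())"
```

```text
the job is handed in; nothing more can be done
None
```

The 50 mm carton went through the gauge and stands squarely on the column's first carton; the 62 mm one, sorted by measured width without trying it in the gauge, stands upright in the returns tray; job handed in, no verdict returned.

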